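# Stand a top-heavy nail-sample holder in the curing lamp

## Task

Cure the nail samples: pull the curing lamp's tray (blue handle) all the way out, lift the top-heavy sample stand out of its leaning yellow rack and gently stand it upright with its foot wholly on the tray's black plinth, and let go so softly that it stays standing. See that it stands still, untouched, for a good second before you move the tray; then push the tray fully home without toppling the stand, and only then press the green start button on top of the lamp right down. Never let the stand fall over, and leave the other things on the table as they are.

Things in the scene. Friction and masses are not known exactly. Their poses are not given: they have to be found in the camera images.
- lamp: White C-shaped curing lamp, fixed, turned up to 12 deg. Origin on the table under the hood's middle; the tray comes out to its -y. Hood: x -60..60, y -55..125, z 173..211 mm, open on three sides; full-height column at y 75..125; base 12 mm high at y -160..125 mm.
- tray (a joint): Lamp's aluminium slide tray, 90 mm wide, top 22 mm above the table. In m: 0 fully home under the hood, 0.15 fully out, along the lamp's -y. It stays where left (friction 1.5 N), with a stop at either end. Starts nearly home.
- plinth_top (a point): Centre of the top of the black square plinth (60 x 60 mm, 8 mm high) on the tray, 30 mm above the table; moves with the tray. With the tray home it is under the hood's middle. Axes as the lamp's.
- handle_grip (a point): Grip point of the tray's blue upright handle, 140 mm from the plinth's centre to the lamp's -y. The handle is a plate 12 mm thick along the lamp's y (the sliding direction), 40 mm wide along its x, top 76 mm above the table, this point 56 mm. Axes as the lamp's.
- start_top (a point): Centre of the top of the green start button (28 mm across) on top of the hood, 22 mm above the hood's top. It goes down 6 mm against a spring and springs back; fully down takes 5 N.
- start (a joint): Travel of the start button in m: 0 up, 0.006 fully down; it counts as pressed beyond 0.004.
- rack: Yellow and clear leaning rack, fixed, base 115 x 70 mm. Origin on the table under the stand's foot. The stand leans 0.61 rad (35 deg) from vertical to the rack's -x (towards the robot, +-20 deg): foot in a shallow clear tray, lips 11 mm; stem in a yellow fork 31 mm wide, 50 to 64 mm up the stem, open away from the lean, 2.5 mm side play. Lift the stand straight up: drawn along its axis, its foot would catch the fork.
- stand: Top-heavy sample stand, 118 mm tall, 0.14 to 0.26 kg: steel foot disc 32 mm across, 8 thick; steel stem 14 across; heavy pink drum head 40 across, 78 to 118 mm above the foot's underside, small nail tips on top (to 121 mm). Origin at the centre of the foot's underside, z along its axis to the head. Centre of mass about 90 mm up: it topples at about 10 deg.
- head_center (a point): Centre of the stand's pink drum head, 98 mm from the foot's underside along the axis; z along the axis.
- jar: Bystander: low amber jar with black lid, 56 mm across, 45 mm high; origin under its centre.
- timer: Bystander: flat white timer, 60 x 50 x 28 mm; origin under its centre.
- bottle_pink: Bystander: pink polish bottle, 34 mm across, 75 mm high; origin under its centre.
- bottle_black: Bystander: black polish bottle, 34 mm across, 75 mm high; origin under its centre.
- brush_cup: Bystander: white cup of brushes, 72 mm across, 140 mm high with its brushes; origin under its centre.
Mind the look-alikes: they are no part of the job. Of the things like the stand, leave any that is orange; of the rest the smaller one is meant. There is more than one size of the rack; the one meant has the size given above.

How it is judged:
On the way, in this order (a step that is already met when the one before it is completed fails the run):
1. the tray is pulled out at least 135 mm (value of joint tray above 0.135 m), for 0.1 s.
2. the stand is lifted clear of its rack (distance of stand from where it was at the start of the episode above 0.06 m and contact force between stand and rack below 0.05 N), for 0.1 s.
3. the stand is upright on the plinth of the pulled-out tray, let go, untouched and still for 1 s (angle between stand's own z axis and vertical below 0.06 rad and x of stand in the frame of plinth_top between -0.015 and 0.015 m and y of stand in the frame of plinth_top between -0.015 and 0.015 m and z of stand in the frame of plinth_top between -0.004 and 0.004 m and linear speed of stand below 0.02 m/s and angular speed of stand below 0.15 rad/s and contact force between each of the fingers, the arm and stand below 0.1 N and value of joint tray above 0.1 m), for 1 s.
4. the tray is home with the stand upright on it (angle between stand's own z axis and vertical below 0.06 rad and x of stand in the frame of plinth_top between -0.015 and 0.015 m and y of stand in the frame of plinth_top between -0.015 and 0.015 m and z of stand in the frame of plinth_top between -0.004 and 0.004 m and value of joint tray below 0.008 m), for 0.1 s.
5. the start button is pressed down with the tray home and the stand upright (all of step 4 and value of joint start above 0.004 m), for 0.05 s.
At the end, for the whole second after the job is handed in: The stand is upright (within 0.06 rad) with its foot on the plinth, its centre within 15 mm of the plinth's centre along each side, at rest and untouched; the tray is home (within 8 mm) and the button has been pressed and let go (all of step 4 and linear speed of stand below 0.02 m/s and angular speed of stand below 0.15 rad/s and contact force between each of the fingers, the arm and stand below 0.1 N and value of joint start below 0.002 m).
It fails at once if the stand falls over (leans more than 57 degrees) (angle between stand's own z axis and vertical above 1 rad).
It fails at once if the button is pressed while the tray is not home (value of joint start above 0.003 m and value of joint tray above 0.02 m).
It fails at once if the stand is pressed or banged on the lamp or its tray with more than 50 N (contact force between stand and lamp above 50 N).
It fails at once if a bystander is moved more than 30 mm or tipped over (distance of any of jar, timer, bottle_pink, bottle_black, brush_cup from where it was at the start of the episode above 0.03 m or angle between any of jar, timer, bottle_pink, bottle_black, brush_cup's own z axis and vertical above 0.5 rad).
It also fails if it takes over 69 s, if anything falls off the work surface, if the arm or the gripper's body presses on something with over 40 N, if the wrist force passes 120 N, or if a joint passes its speed limit or range.

## Robot

A 6-joint arm with a two-finger parallel gripper is mounted at the origin on the work surface. World frame = base frame: x ahead of the robot, y to its left, z up, the work surface at z = 0. Lengths are in m, angles in rad, forces in N, time in s.
With the tool pointing down it reaches from about 0.35 to 0.85 m from the base axis. Payload 8.1 kg.
Tool frame: the origin (TCP) lies at the very end of the fingers, on their centre line; the grasp point (between the pads) lies 19 mm behind it (robot.pinch_z is the distance from the TCP to the grasp point, in m); y points along the fingers, x is the direction in which the jaws open and shut, and the axes are right-handed (so a half turn about y gives the same grasp; the last joint's range is limited). The gripper opens to 93 mm and grips with 3 to 60 N. Pads are 15 mm wide; open, the fingers measure 128 mm over their backs; the gripper's body (75 mm by 188 mm) begins 65 mm behind the grasp point.
Start: joints at [-1.204, 0.13, 1.488, -0, 1.523, -0.085], TCP at [0.262, -0.54, 0.219] pointing down, gripper open.
Joint ranges: [-2.96, 2.96], [-0.89, 2.26], [0.02, 2.5], [-1.34, 4.48], [0, 2.73], [-2.66, 2.66]. Speed limits (rad/s): [2.39, 2.39, 2.79, 3.14, 3.14, 3.14].

## Interface

Orientations are given as a rotation vector (axis times angle).
In Python, from plant import robot gives the robot as it stands.
- The arm moves only by the shell command python3 -m inch 'ROWS' [FORCE]. ROWS is JSON, a list of rows, each a list of 5 numbers: the closure, from -1 (fully open) to 1 (shut), then the shift along the world's x, y, z in m, then the turn about the world's z in rad. A call has 1 to 8 rows; each row is the pose to reach, as a shift and turn from the pose measured when the call began; what a row does not reach only later rows make up. A row lasts 1/8 s, in which the tool goes at most 62.5 mm and 10.7 degrees, less where a joint would pass 70% of its speed; a pose out of reach is approached as far as the arm can. A call with a gripper value outside its range is refused whole. The fingers move at their own pace and stop on an object; FORCE is the grip in N (left out, the last holds). Time passes only in rows, so rows that repeat a pose let the fingers close. It gives the time, the measured TCP pose, the force and the opening at its end, in the units of the state.
- robot.read_state(): the state, without advancing time (a new reading comes with each control period).
- robot.read_camera(name): name is "scene" or "top"; returns a dict with "color" (384x512x3 uint8, red, green, blue), "mtx" (3x3 intrinsics, pixels), "dist_coeffs" ([k1, k2, p1, p2, k3] as OpenCV has them; the pictures are not rectified), "R" (3x3) and "t" (3): a world point X has camera coordinates R X + t. Camera axes: x right, y down, z forward; pixel columns grow to the right and rows downward; lengths in m; the calibration is good to about 2 mm. A picture is of the moment at which its call begins. There is no depth.
- robot.close_job(): hands the job in, once; it reports no verdict.
The state is a dict: "t": time; "q": joint angles; "dq": joint speeds; "joint_torque": joint torques, N m; "tool_pos": TCP position; "orientation": TCP orientation; "force": force on the tool from outside, world axes, zero at the start; "wrist_torque": the same for the moment, N m; "opening": finger opening in m.
Only numpy, scipy, OpenCV 4.12 (cv2) and the standard library are available. Lean on these libraries where they do the work, as an engineer would, in place of code of your own. Each camera call takes 0.05 s, during which the arm holds its last target. There are 200 camera calls.

## Working session

There is one attempt and no reset: what is moved stays moved. The work goes in short steps, Python scripts to look and compute and a shell command to move; the robot and the scene stay as the last step left them, time stands still between calls to the robot, and variables do not carry over. Pictures are saved under pics/ and viewed, about 8 in all and at most 12, crops included, and the job is handed in when it is done.

```bash
ls; mkdir -p pics
cat > h.py <<'E'
import numpy as np, cv2, pickle
from plant import robot
def snap(n,save):
    c=robot.read_camera(n); pickle.dump(c,open(f'pics/{save}.pkl','wb'))
    cv2.imwrite(f'pics/{save}_raw.png',c['color'][:,:,::-1]); return c
def load(s): return pickle.load(open(f'pics/{s}.pkl','rb'))
def proj(c,P):
    return cv2.projectPoints(np.atleast_2d(np.array(P,float)),cv2.Rodrigues(np.array(c['R'],float))[0],np.array(c['t'],float),np.array(c['mtx'],float),np.array(c['dist_coeffs'],float))[0][:,0]
def ray(c,uv):
    p=cv2.undistortPoints(np.array([[uv]],float),np.array(c['mtx'],float),np.array(c['dist_coeffs'],float))[0,0]
    R=np.array(c['R']);return -R.T@np.array(c['t']),R.T@np.array([p[0],p[1],1])
def onz(c,uv,z):
    o,d=ray(c,uv);return o+d*(z-o[2])/d[2]
def crop(c,x0,y0,x1,y1,k,name):
    im=c['color'][y0:y1,x0:x1,::-1]; cv2.imwrite(f'pics/{name}.png',cv2.resize(im,None,fx=k,fy=k,interpolation=cv2.INTER_CUBIC))
E
python3 - <<'E'
from h import *
for n in('scene','top'):
    c=snap(n,n+'0')
    R=np.array(c['R']);print(n,-R.T@c['t'],R[2],np.array(c['mtx'])[0,0])
a=load('scene0')['color'];b=load('top0')['color']
cv2.imwrite('pics/a.png',cv2.resize(a[:,:,::-1],(800,600),interpolation=cv2.INTER_CUBIC))
cv2.imwrite('pics/b.png',cv2.resize(b[:,:,::-1],(800,600),interpolation=cv2.INTER_CUBIC))
print(robot.read_state())
E
```

```text
pics
scene [1.23673865 0.42537896 0.99051204] [-0.59864717 -0.43145041 -0.67488674] 443.17095655754355
top [ 0.30455889 -0.12092809  1.34485309] [ 0.15843554  0.0150241  -0.98725501] 350.27907229656256
{'t': 0.1, 'q': array([-1.20438716e+00,  1.31089444e-01,  1.48917502e+00,  1.27805255e-05,
        1.52300968e+00, -8.54119996e-02]), 'dq': array([-0.00116854, -0.00206718, -0.00143018, -0.00028027, -0.00060914,
        0.00231153]), 'joint_torque': array([ 1.20510649e-03, -5.61343575e+01, -4.93094659e+01,  7.73601746e-02,
        2.92030448e-02,  2.75837806e-06]), 'tool_pos': array([ 0.26179374, -0.53929594,  0.21768754]), 'orientation': array([-1.38866235,  0.87125023, -0.86905972]), 'force': array([ 0.94758968, -0.31092722, -0.64364356]), 'wrist_torque': array([-0.02171388,  0.04888527,  0.00877099]), 'opening': 0.09266924763232731}
```

View pics/a.png

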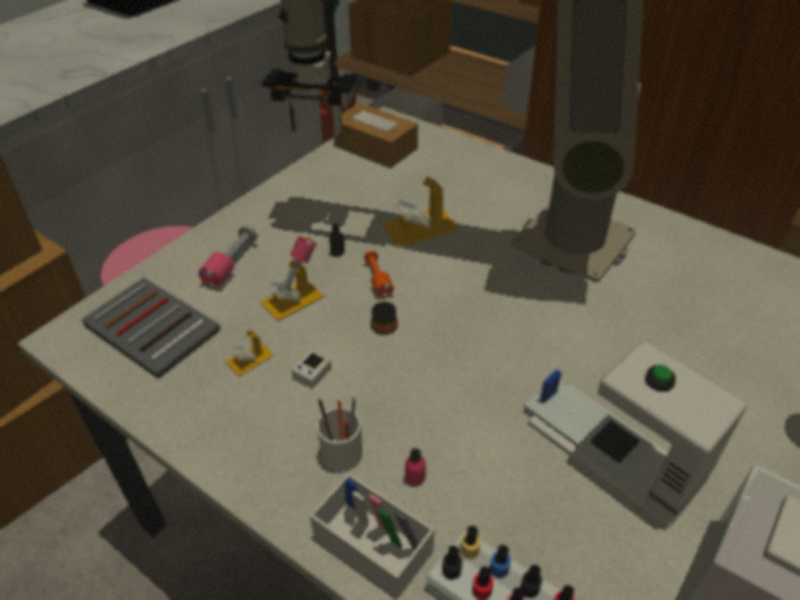

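View pics/b.png

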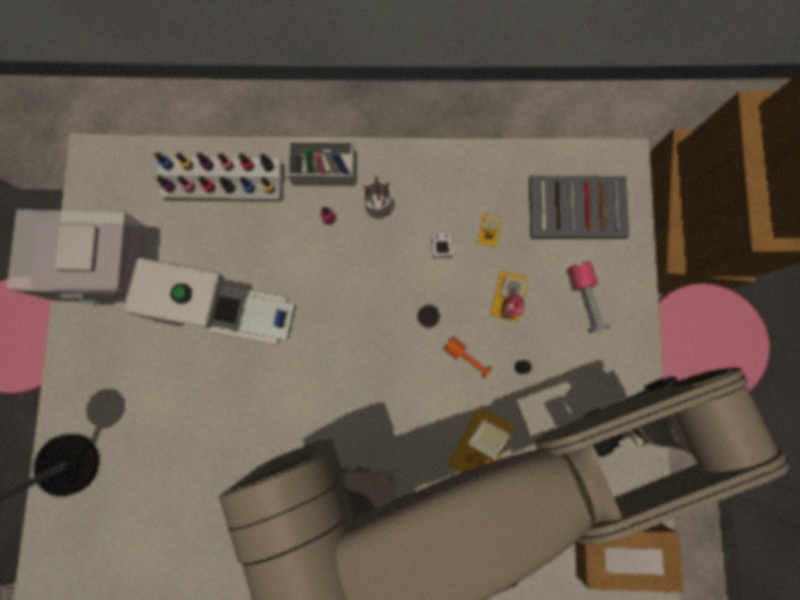

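Scene view (800x600 scale): the candidates for the stand are the upright pink one in the middle rack at (303,250)/(290,295), the large pink one lying at (220,265), and the orange one at (378,275). The racks are the middle one (290,295), a small one (250,352) and a large one (420,225). By description I choose the pink stand in the middle rack, and will check it in a crop along with the lamp.

Run:
```python
from h import *
s=load('scene0');t=load('top0')
def cr(c,x0,y0,w,h,k):
    im=cv2.resize(c['color'][y0:y0+h,x0:x0+w,::-1],None,fx=k,fy=k,interpolation=cv2.INTER_CUBIC)
    for i in range(0,w,10):cv2.putText(im,str(x0+i),(i*k,8),0,.3,(255,255,0),1);cv2.line(im,(i*k,9),(i*k,14),(255,255,0),1)
    for i in range(10,h,10):cv2.putText(im,str(y0+i),(0,i*k+3),0,.3,(255,255,0),1)
    return im
a=cr(s,160,145,50,60,8);b=cr(t,305,165,50,60,8)
cv2.imwrite('pics/c1.png',np.hstack([a,b]))
a=cr(s,330,210,150,125,4);b=cr(t,75,155,120,75,4)
b=np.vstack([b,np.zeros((500-b.shape[0],b.shape[1],3),np.uint8)])
cv2.imwrite('pics/c2.png',cv2.resize(np.vstack([a[:, :]]),None,fx=1,fy=1))
cv2.imwrite('pics/c3.png',cr(t,75,155,120,75,6))
```

```text
(no output)
```

View pics/c1.png

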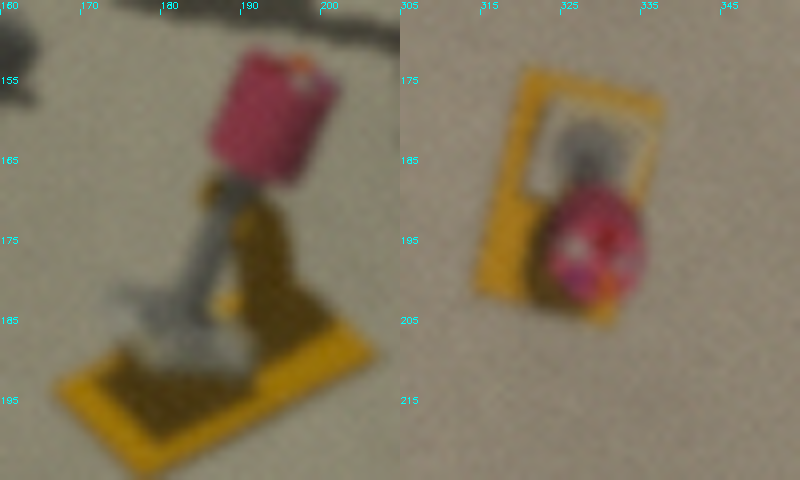

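View pics/c2.png

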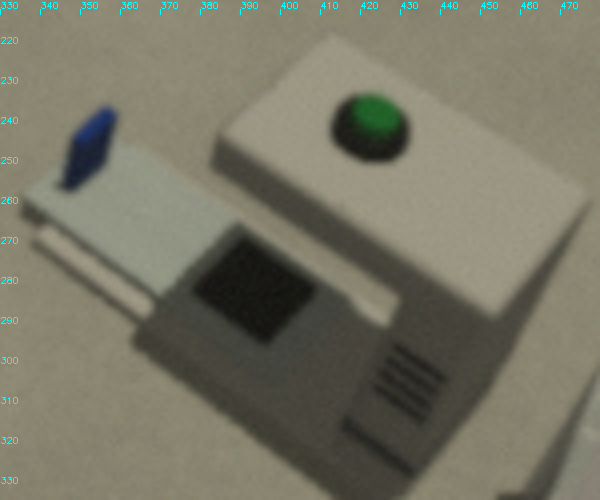

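View pics/c3.png

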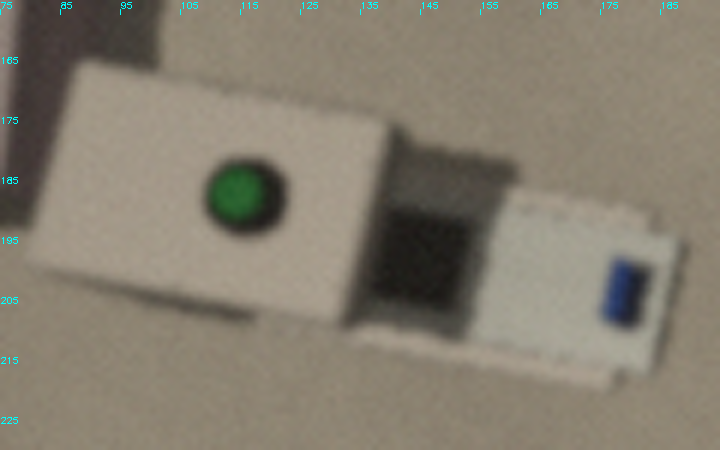

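The crops confirm it: the pink stand leans in the middle rack, head centre at scene (194,159.6) and top (329.6,195.6), with the foot at top (329,184). I'll fit the lamp and rack from the corner pixels.

Run:
```python
from h import *
from scipy.optimize import least_squares
s=load('scene0');t=load('top0')
hood=[(60,-55),(60,125),(-60,-55),(-60,125)]
pl=[(-30,-30),(-30,30),(30,30),(30,-30)]
S=[(385.5,243),(453.75,289.5),(413.75,218.75),(477.5,257.5)]; Sp=[(389.5,268.75),(409,282.5),(396.5,296.25),(378,281.75)]
T=[(140,175.3),(88.3,165.3),(132.5,208.7),(79.2,198.7)]; Tp=[(151.3,205.8),(137,204.5),(139.7,189.7),(153.3,190.8)]
Sb=(424.5,238.75);Tb=(114.5,187);Th=(178.5,203.5)
def W(p,xy,z):
    c,n=np.cos(p[2]),np.sin(p[2]);x,y=np.array(xy)/1000
    return [p[0]+c*x-n*y,p[1]+n*x+c*y,z]
def res(p,full=False):
    r=[]
    b=p[4:6]*1000
    X=[W(p,h,.211) for h in hood]
    P=[W(p,(a,c-1000*p[3]),.03) for a,c in pl]
    B=[W(p,b,.233)]
    H=[W(p,(0,-140-1000*p[3]),.076)]
    r.append(proj(s,X+P+B)-np.array(S+Sp+[Sb])+.4)
    r.append(proj(t,X+P+B+H)-np.array(T+Tp+[Tb,Th])+.4)
    return np.vstack(r) if full else np.vstack(r).ravel()
f=least_squares(res,[.5,.2,0,.02,0,0],loss='soft_l1')
print('lamp x,y,yaw,q,bx,by',f.x.round(4));print(res(f.x,True).round(1).tolist())
p=f.x
print('handle',W(p,(0,-140-1000*p[3]),.056),'button',W(p,p[4:6]*1000,.233),'plinth out',W(p,(0,-150),.03))
# head
def tri(us,ut):
    (o1,d1),(o2,d2)=ray(s,us),ray(t,ut)
    k=np.linalg.lstsq(np.c_[d1,-d2],o2-o1,rcond=None)[0];a,b=o1+k[0]*d1,o2+k[1]*d2
    return (a+b)/2,np.linalg.norm(a-b)
print('head',tri((193.7,159.2),(329.2,195.2)))
rt=np.array([onz(t,u,.006) for u in [(319.9,172.7),(337.7,177.5),(331.1,205.6),(314,200.85)]])
rs=np.array([onz(s,u,.006) for u in [(206.5,188.6),(177.7,204.4),(166.5,193.1)]])
print(rt.round(4),rs.round(4));print('edges',[np.linalg.norm(rt[i]-rt[i-1]).round(4) for i in range(4)],[np.linalg.norm(rs[i]-rs[i-1]).round(4) for i in (1,2)])
d=(rt[2]+rt[3]-rt[0]-rt[1]);print('rack -x dir deg?',np.degrees(np.arctan2(d[1],d[0])))
print('foot',onz(t,(328.4,183.3),.012))
st=robot.read_state();print(cv2.Rodrigues(st['orientation'])[0].round(3))
```

```text
lamp x,y,yaw,q,bx,by [ 0.494   0.3304 -0.1713  0.0241 -0.      0.0115]
[[-2.6, -0.1], [-0.2, -0.0], [-2.9, -2.5], [1.7, 0.0], [0.1, -0.1], [-0.2, -0.8], [-0.5, -0.7], [-1.3, -0.0], [-0.3, -0.5], [0.2, -1.4], [-1.2, -1.1], [-0.9, 0.7], [-1.6, 0.7], [-1.2, 1.0], [-2.4, -0.5], [-1.3, -1.1], [0.5, 0.6], [-1.0, -0.3], [-0.9, -0.7]]
handle [np.float64(0.46603703363420096), np.float64(0.16867760609776292), 0.056] button [np.float64(0.49593449354285285), np.float64(0.34168296675627136), 0.233] plinth out [np.float64(0.46843899220030477), np.float64(0.18256498932899912), 0.03]
head (array([ 0.49237898, -0.3768607 ,  0.11531025]), np.float64(0.0018633834059647771))
[[ 0.5978 -0.3664  0.006 ]
 [ 0.5795 -0.4347  0.006 ]
 [ 0.4695 -0.4068  0.006 ]
 [ 0.487  -0.3419  0.006 ]] [[ 0.4871 -0.3393  0.006 ]
 [ 0.5955 -0.3646  0.006 ]
 [ 0.5793 -0.4301  0.006 ]]
edges [np.float64(0.1134), np.float64(0.0707), np.float64(0.1134), np.float64(0.0672)] [np.float64(0.1113), np.float64(0.0674)]
rack -x dir deg? 166.66714053812686
foot [ 0.55508666 -0.39715028  0.012     ]
[[ 0.437 -0.001  0.9  ]
 [-0.9    0.002  0.437]
 [-0.002 -1.     0.   ]]
```

Lamp pose: (0.494, 0.330), yaw −9.8°. The tray is about 24 mm out, and the rack's 115x70 size matches. I'll take the handle across its 40 mm width (jaws along the lamp's x), which keeps the gripper body clear of the hood.

```bash
python3 -m inch '[[-1,0.02,0.05,0.01,0.15],[-1,0.04,0.1,0.01,0.3],[-1,0.06,0.15,0.01,0.45],[-1,0.08,0.2,0.01,0.6],[-1,0.1,0.25,0.01,0.75],[-1,0.12,0.3,0.01,0.9],[-1,0.14,0.35,0.01,0.948],[-1,0.15,0.4,0.01,0.948]]' && python3 -m inch '[[-1,0.01,0.05,0,0],[-1,0.02,0.1,0,0],[-1,0.03,0.15,0,0],[-1,0.04,0.2,-0.01,0],[-1,0.05,0.25,-0.03,0],[-1,0.054,0.3,-0.05,0],[-1,0.054,0.308,-0.07,0],[-1,0.054,0.308,-0.07,0]]'
```

```text
t: 1.1
tool_pos: [0.412, -0.1375, 0.2274]
orientation: [-1.566, 0.135, -0.132]
force: [1.0, -0.6, 0.5]
opening: 0.0928
t: 2.1
tool_pos: [0.4642, 0.1709, 0.1551]
orientation: [-1.568, 0.137, -0.127]
force: [-0.2, -0.1, -0.5]
opening: 0.0931
```

```bash
python3 -m inch '[[-1,0.002,-0.002,-0.05,0],[-1,0.002,-0.002,-0.1,0],[-1,0.002,-0.002,-0.115,0],[-1,0.002,-0.002,-0.115,0],[0.3,0.002,-0.002,-0.115,0],[0.6,0.002,-0.002,-0.115,0],[1,0.002,-0.002,-0.115,0],[1,0.002,-0.002,-0.115,0]]' 25
python3 - <<'E'
from h import *
print(cv2.Rodrigues(robot.read_state()['orientation'])[0].round(3)[:,0])
c=snap('top','t1');crop(c,100,140,240,240,5,'d1')
E
```

```text
t: 3.1
tool_pos: [0.4665, 0.169, 0.0406]
orientation: [-1.568, 0.136, -0.128]
force: [-0.2, -0.6, -0.3]
opening: 0.0574
[ 0.986 -0.167 -0.005]
```

View pics/d1.png

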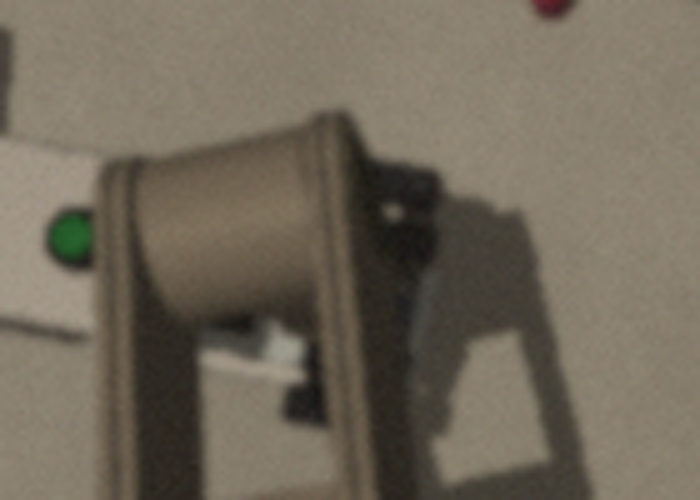

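The arm hides the handle in this view (the button shows at crop (72,238)), and the fingers are still closing.

```bash
python3 -m inch '[[1,0,0,0,0],[1,0,0,0,0],[1,0,0,0,0],[1,0,0,0,0],[1,0,0,0,0]]' 25
```

```text
t: 3.78
tool_pos: [0.4633, 0.1693, 0.04]
orientation: [-1.568, 0.141, -0.122]
force: [-14.6, 1.5, 11.7]
opening: 0.0403
```

```bash
python3 -m inch '[[1,-0.006,-0.02,0,0],[1,-0.01,-0.04,0,0],[1,-0.013,-0.06,0,0],[1,-0.017,-0.08,0,0],[1,-0.02,-0.1,0,0],[1,-0.023,-0.115,0,0],[1,-0.025,-0.126,0,0],[1,-0.025,-0.126,0,0]]'
```

```text
t: 4.78
tool_pos: [0.4404, 0.0428, 0.0404]
orientation: [-1.567, 0.138, -0.127]
force: [9.9, 0.9, -10.2]
opening: 0.0399
```

```bash
python3 -m inch '[[1,-0.001,-0.003,0,0],[1,-0.001,-0.006,0,0],[1,-0.001,-0.006,0,0]]'
```

```text
t: 5.15
tool_pos: [0.4401, 0.0404, 0.0403]
orientation: [-1.56, 0.137, -0.128]
force: [3.9, 21.5, -6.1]
opening: 0.0398
```

```bash
python3 -m inch '[[1,0,0.002,0,0],[-0.2,0,0.002,0,0],[-0.6,0,0.002,0,0],[-0.6,0,0.002,0,0],[-0.6,0,0.002,0.04,0],[-1,0,0.0,0.09,0],[-1,0,-0.05,0.14,0],[-1,0,-0.1,0.16,0]]' 3; python3 -m inch '[[-1,0,-0.05,0,-0.15],[-1,0,-0.1,0,-0.3],[-1,0,-0.15,0,-0.45],[-1,0,-0.2,0,-0.6],[-1,-0.02,-0.22,0.02,-0.75],[-1,-0.04,-0.22,0.04,-0.9],[-1,-0.06,-0.22,0.06,-1.05],[-1,-0.07,-0.22,0.07,-1.2]]'
python3 - <<'E'
from h import *
print(robot.read_state()['q'].round(2), cv2.Rodrigues(robot.read_state()['orientation'])[0].round(3)[:,0])
def cr(c,x0,y0,w,h,k):
    im=cv2.resize(c['color'][y0:y0+h,x0:x0+w,::-1],None,fx=k,fy=k,interpolation=cv2.INTER_CUBIC)
    for i in range(0,w,10):cv2.putText(im,str(x0+i),(i*k,8),0,.3,(255,255,0),1);cv2.line(im,(i*k,9),(i*k,14),(255,255,0),1)
    for i in range(10,h,10):cv2.putText(im,str(y0+i),(0,i*k+3),0,.3,(255,255,0),1)
    return im
a=snap('scene','s2');b=snap('top','t2')
o=np.zeros((600,800,3),np.uint8)
x=cr(a,310,200,125,100,4);o[:400,:500]=x
y=cr(b,130,160,125,66,4);y=y[:200];o[400:600,:500]=y[60-60:200]
z=cr(a,160,145,50,50,6);o[:300,500:]=z
w=cr(b,305,165,50,50,6);o[300:,500:]=w
cv2.imwrite('pics/e.png',o)
E
```

```text
t: 6.15
tool_pos: [0.441, -0.0604, 0.2033]
orientation: [-1.561, 0.132, -0.129]
force: [1.2, -0.6, -1.8]
opening: 0.0924
t: 7.15
tool_pos: [0.3704, -0.2809, 0.2746]
orientation: [-1.291, 1.058, -1.064]
force: [1.0, -0.2, -0.1]
opening: 0.0929
[-0.76 -0.26  1.76  0.01  1.64  0.61] [ 0.197 -0.98  -0.001]
```

View pics/e.png

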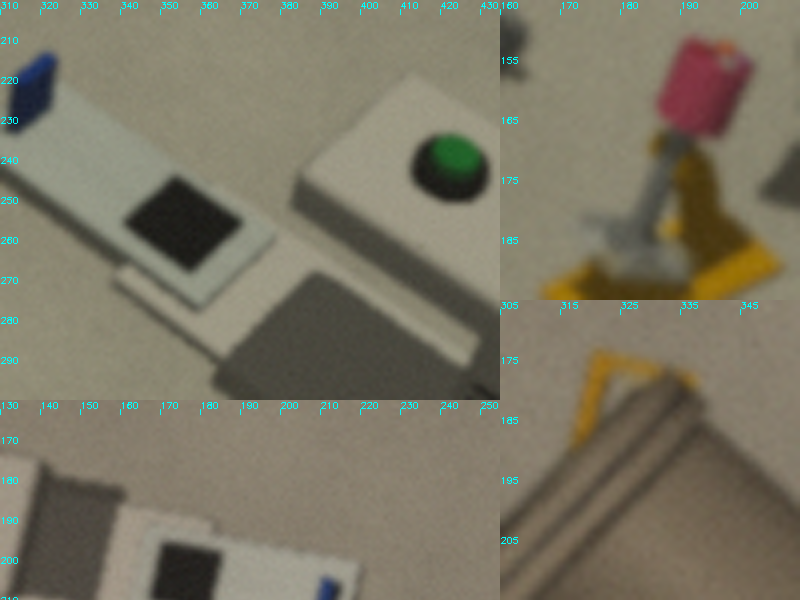

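Tile view: the tray is out, and the plinth shows whole in scene near px (355,255) and in top near (178,203). The stand is undisturbed. I'll refine by mask centroids.

```bash
cat > m.py <<'E'
from h import *
from scipy.optimize import least_squares
def mask(c,f,box):
    im=c['color'].astype(int);x0,y0,x1,y1=box;m=np.zeros(im.shape[:2],np.uint8)
    m[y0:y1,x0:x1]=f(im[y0:y1,x0:x1]);n,l,st,ce=cv2.connectedComponentsWithStats(m)
    i=1+np.argmax(st[1:,4]);return (l==i).astype(np.uint8),ce[i],st[i,4]
def cyl(base,ax,r,h0,h1):
    ax=np.array(ax)/np.linalg.norm(ax);u=np.cross(ax,[0.3,.9,.1]);u/=np.linalg.norm(u);v=np.cross(ax,u);a=np.linspace(0,2*np.pi,60)
    return np.vstack([np.array(base)+ax*h+r*(np.outer(np.cos(a),u)+np.outer(np.sin(a),v)) for h in(h0,h1)])
def silc(c,P):
    h=cv2.convexHull(proj(c,P).astype(np.float32));M=cv2.moments(h);return np.array([M['m10'],M['m01']])/M['m00'],M['m00']
pink=lambda i:(i[...,0]>1.6*i[...,1])&(i[...,0]>70)&(i[...,2]>.7*i[...,1])
E
python3 - <<'E'
from m import *
s=load('s2');t=load('top0');s0=load('scene0');t2=load('t2')
a,ca,na=mask(s0,pink,(180,148,206,172));b,cb,nb=mask(t,pink,(318,184,340,206))
print(ca,na,cb,nb)
u=np.array([np.cos(np.radians(166.7)),np.sin(np.radians(166.7)),0]);ax=u*np.sin(.61)+np.array([0,0,np.cos(.61)])
def r(p):
    P=cyl(p,ax,.02,-.02,.0215);return np.r_[silc(s0,P)[0]-ca,silc(t,P)[0]-cb]
f=least_squares(r,[.49,-.377,.115]);print('head',f.x.round(4),f.fun.round(2),[silc(c,cyl(f.x,ax,.02,-.02,.0215))[1] for c in(s0,t)])
foot=f.x-.098*ax;print('foot underside',foot)
print('proj foot',proj(s0,[foot]),proj(t,[foot]))
# plinth
dark=lambda i:(i.max(-1)<60)
for c,box in((s,(338,240,375,272)),(t2,(165,190,192,217))):
    m,ce,n=mask(c,dark,box);print('plinth',ce,n,onz(c,ce,.03),cv2.minAreaRect(cv2.findNonZero(m)))
    from itertools import product
E
```

```text
[193.03424658 159.47945205] 146 [328.59482759 194.80172414] 116
head [ 0.4951 -0.3758  0.1154] [ 0.08  0.04  0.12 -0.04] [202.50389479764272, 152.03457710449584]
foot underside [ 0.54977604 -0.38870903  0.03511393]
proj foot [[181.04525353 186.56288674]] [[327.43419626 183.54086369]]
plinth [355.16060606 255.56060606] 330 [0.4700747  0.18731899 0.03      ] ((355.1199951171875, 255.3400115966797), (21.40000343322754, 16.800003051757812), 36.869895935058594)
plinth [176.04864865 203.68108108] 185 [0.46682686 0.18334605 0.03      ] ((176.1538543701172, 203.73077392578125), (13.924245834350586, 13.532012939453125), 11.309932708740234)
```

```bash
cat >> m.py <<'E'
def wc(c,g,box):
    x0,y0,x1,y1=box;w=g(c['color'][y0:y1,x0:x1].astype(float));lo=np.percentile(w,10);hi=np.percentile(w,95);w=np.clip((w-lo)/(hi-lo),0,1);w[w<.15]=0
    Y,X=np.mgrid[y0:y1,x0:x1];return np.array([(w*X).sum(),(w*Y).sum()])/w.sum(),w.sum()
E
python3 - <<'E'
from m import *
s=load('s2');t=load('top0');s0=load('scene0');t2=load('t2')
u=np.array([np.cos(np.radians(166.7)),np.sin(np.radians(166.7)),0]);ax=u*np.sin(.61)+np.array([0,0,np.cos(.61)])
g=lambda i:np.clip(i[...,0]-i[...,1]-.6*np.clip(i[...,1]-i[...,2],0,None)-20,0,40)
ca,na=wc(s0,g,(182,148,206,171));cb,nb=wc(t,g,(318,185,340,206));print(ca,na,cb,nb)
def r(p):
    P=cyl(p,ax,.02,-.02,.0205);return np.r_[silc(s0,P)[0]-ca,silc(t,P)[0]-cb]
f=least_squares(r,[.49,-.377,.115]);print('head',f.x.round(4),f.fun.round(2))
print('foot',f.x-.098*ax)
d=lambda i:-np.clip(i.mean(-1),30,110)
for c,box,q in((s,(337,239,375,273),[(353.4,243.6),(370.4,254.6),(357.1,267.6),(340.6,255.1)]),(t2,(166,191,190,216),None)):
    ce,n=wc(c,d,box);print('plinth',ce,n,onz(c,ce,.03))
    if q: 
        Q=np.array([onz(c,k,.03) for k in q]);print(Q.round(4),Q.mean(0))
E
```

```text
[192.76277095 159.16681624] 144.86 [329.2438247  195.34929755] 119.225
head [ 0.4934 -0.3781  0.115 ] [ 0.15  0.04  0.1  -0.13]
foot [ 0.54799139 -0.390998    0.03464813]
plinth [354.69503335 255.8589395 ] 364.76666666666665 [0.47175188 0.18675269 0.03      ]
[[0.4347 0.1636 0.03  ]
 [0.4425 0.2201 0.03  ]
 [0.5037 0.2105 0.03  ]
 [0.492  0.1539 0.03  ]] [0.46824354 0.18702129 0.03      ]
plinth [175.99508071 203.67123813] 202.40517241379308 [0.46686207 0.18355057 0.03      ]
```

```bash
python3 -m inch '[[-1,0.03,-0.03,0,-0.15],[-1,0.07,-0.06,0,-0.3],[-1,0.1156,-0.094,-0.03,-0.431],[-1,0.1156,-0.094,-0.085,-0.431],[-1,0.1156,-0.094,-0.12,-0.431],[-1,0.1156,-0.094,-0.15,-0.431],[-1,0.1156,-0.094,-0.167,-0.431],[-1,0.1156,-0.094,-0.167,-0.431]]'
python3 - <<'E'
from m import *
print(cv2.Rodrigues(robot.read_state()['orientation'])[0].round(3)[:,0])
a=snap('scene','s3');b=snap('top','t3')
o=np.hstack([cv2.resize(a['color'][120:210,150:230,::-1],None,fx=6,fy=6,interpolation=2),cv2.resize(b['color'][160:220,300:350,::-1],(320,540),interpolation=2)])
cv2.imwrite('pics/f.png',o)
E
```

```text
t: 8.25
tool_pos: [0.4857, -0.3742, 0.1061]
orientation: [-1.089, 1.372, -1.377]
force: [-0.5, -0.8, 0.7]
opening: 0.0931
[-0.226 -0.974 -0.001]
```

View pics/f.png

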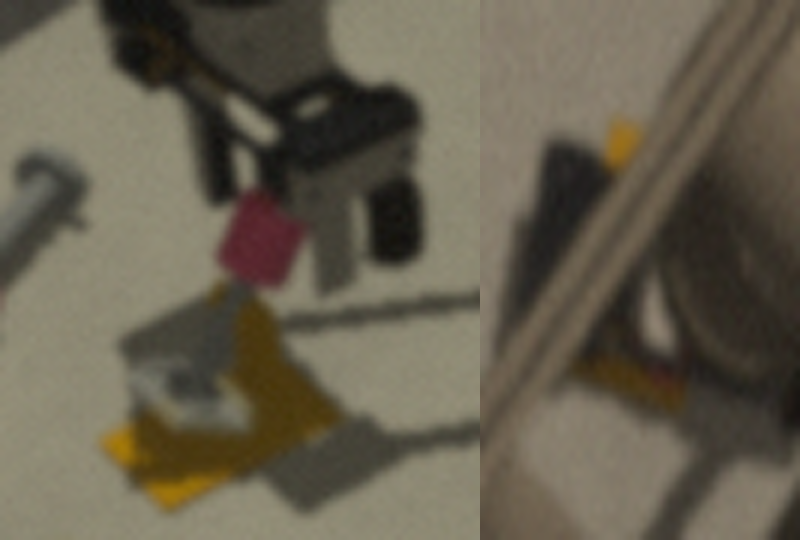

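View: the fingers straddle the drum (head at tile (262,240)), near pad right of it and far finger behind. I'll close gently.

```bash
python3 -m inch '[[0,0,0,0,0],[0.3,0,0,0,0],[1,0,0,0,0],[1,0,0,0,0],[1,0,0,0,0],[1,0,0,0,0],[1,0,0,0,0],[1,0,0,0,0]]' 5
```

```text
t: 9.35
tool_pos: [0.487, -0.3755, 0.109]
orientation: [-1.087, 1.369, -1.381]
force: [-0.4, 0.6, 0.4]
opening: 0.0402
```

```bash
python3 -m inch '[[1,0,0,0,0],[1,0,0,0.01,0],[1,0,0,0.03,0],[1,0,0,0.05,0],[1,0,0,0.075,0],[1,0,0,0.1,0],[1,0,0,0.13,0],[1,0,0,0.14,0]]' 18
python3 - <<'E'
from m import *
a=snap('scene','s4');b=snap('top','t4')
o=np.hstack([cv2.resize(a['color'][90:190,150:230,::-1],None,fx=5,fy=5,interpolation=2),cv2.resize(b['color'][160:235,300:360,::-1],(400,500),interpolation=2)])
cv2.imwrite('pics/g.png',o)
E
```

```text
t: 10.35
tool_pos: [0.488, -0.3765, 0.2532]
orientation: [-1.087, 1.364, -1.386]
force: [-0.8, 0.3, -2.1]
opening: 0.0401
```

View pics/g.png

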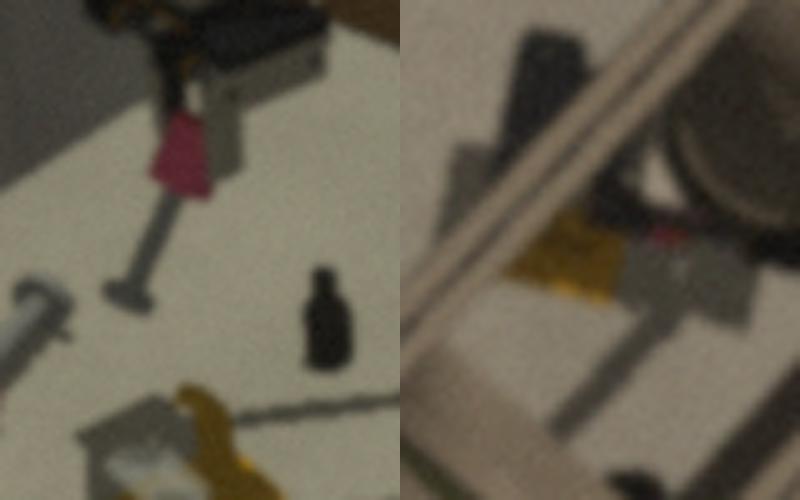

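Lifted clear, with the drum at tile (183,155) and the foot at (128,295). It still leans about 35° in the grip. I'll ease the grip so it can swing upright, and measure the lean by model matching.

```bash
cat >> m.py <<'E'
BG={'scene':'scene0','top':'top0'}
def lean(name='scene',save='x',az=166.7,take=True,bgname=None):
    """fit lean angle th and pivot height s along the axis, camera diff against the first picture"""
    c=snap(name,save) if take else load(save); bg=load(bgname or BG[name])['color'].astype(float)
    D=cv2.GaussianBlur(np.abs(c['color'].astype(float)-bg).sum(-1),(0,0),.7);D=np.clip(D,0,90)
    p=np.array(robot.read_state()['tool_pos'])+[0,0,.019];u=np.array([np.cos(np.radians(az)),np.sin(np.radians(az)),0])
    best=[]
    for th in np.radians(np.arange(-20,61,1.)):
      for s in np.arange(.098,.121,.003):
        ax=u*np.sin(th)+np.array([0,0,np.cos(th)]);b=p-s*ax
        m=np.zeros(D.shape,np.uint8);o=np.zeros(D.shape,np.uint8);K=8
        for P,P2 in((cyl(b,ax,.016,0,.008),cyl(b,ax,.025,-.009,.017)),(cyl(b,ax,.007,.008,.06),cyl(b,ax,.016,.01,.06))):
            for q,mm in((P,m),(P2,o)): cv2.fillConvexPoly(mm,np.round(cv2.convexHull((proj(c,q)*K).astype(np.float32))).astype(int),1,shift=3)
        i=m>0;j=(o>0)&~i;best.append((D[i].mean()-D[j].mean(),round(np.degrees(th)),round(s,3)))
    best.sort(reverse=True);return best[:4]
E
python3 -c "
from m import *
print(lean(take=False,save='s4'))"
python3 -m inch '[[1,0,0,0,0],[1,0,0,0,0],[1,0,0,0,0],[1,0,0,0,0]]' 5
python3 -c "
from m import *
print(lean(save='s5'))"
```

```text
[(np.float64(29.722911409605288), 51, np.float64(0.104)), (np.float64(28.789508150069665), 50, np.float64(0.107)), (np.float64(28.500946330895875), 54, np.float64(0.104)), (np.float64(28.349520494740403), 51, np.float64(0.107))]
t: 10.95
tool_pos: [0.4875, -0.376, 0.2507]
orientation: [-1.087, 1.366, -1.383]
force: [-0.1, -0.1, -1.9]
opening: 0.0398
[(np.float64(30.338752052582265), 48, np.float64(0.104)), (np.float64(30.131014027961413), 50, np.float64(0.104)), (np.float64(29.205401497612), 49, np.float64(0.104)), (np.float64(29.133539733182005), 47, np.float64(0.107))]
```

Run:
```python
from m import *
c=load('s4');p=np.array([.488,-.3765,.2722]);u=np.array([np.cos(np.radians(166.7)),np.sin(np.radians(166.7)),0]);n=np.cross(u,[0,0,1])
def pl(uv):
    o,d=ray(c,uv);X=o+d*(n@(p-o))/(n@d);r=X-p;return (r@u*1000).round(1),(r[2]*1000).round(1)
for nm,(x,y) in dict(drumUL=(173,112),drumLL=(150,173),drumLR=(208,197),stemtop=(172,200),foottop=(133,283),footL=(103,290),footR=(150,308)).items():
    print(nm,pl((150+x/5-.4,90+y/5-.4)))
```

```text
drumUL (np.float64(-13.8), np.float64(21.1))
drumLL (np.float64(-34.0), np.float64(-11.8))
drumLR (np.float64(1.9), np.float64(-45.4))
stemtop (np.float64(-22.3), np.float64(-36.2))
foottop (np.float64(-55.9), np.float64(-80.4))
footL (np.float64(-75.9), np.float64(-75.5))
footR (np.float64(-47.3), np.float64(-103.6))
```

```bash
python3 -m inch '[[1,0,0,0,0],[1,0,0,0,0],[1,0,0,0,0],[1,0,0,0,0]]' 3
python3 -c "
from m import *
c=snap('scene','s6');d=load('s4')
o=np.hstack([cv2.resize(x['color'][100:170,150:230,::-1],None,fx=5,fy=5,interpolation=2) for x in (c,load('s5'))])
print(robot.read_state()['tool_pos'])
cv2.imwrite('pics/h.png',o)
print(np.abs(c['color'].astype(int)-load('s5')['color'])[100:170,160:200].sum(-1).max(), np.abs(d['color'].astype(int)-load('s5')['color'])[100:170,160:200].sum(-1).max())"
```

```text
t: 11.5
tool_pos: [0.4876, -0.376, 0.2509]
orientation: [-1.087, 1.366, -1.383]
force: [0.3, -1.0, -2.1]
opening: 0.0403
[ 0.48757837 -0.37601896  0.25088711]
32 84
```

View pics/h.png

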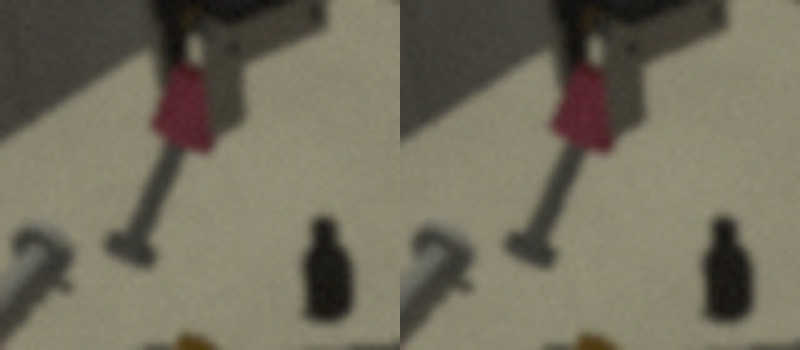

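Still leaning ~37°, even at 3 N. The lean needs a push on the foot, about half a newton. I'll turn so the foot points to lamp +y and lean it against the handle's outer face, with light grip, until upright.

```bash
python3 -m inch '[[1,0,0,0,0],[1,0,0.01,0,0.1],[1,-0.01,0.03,0,0.25],[1,-0.015,0.06,0,0.4],[1,-0.02,0.09,0,0.55],[1,-0.03,0.12,0,0.7],[1,-0.04,0.15,0,0.85],[1,-0.05,0.18,0,1.0]]' 15 && python3 -m inch '[[1,-0.007,0.03,0,0.15],[1,-0.013,0.06,0,0.3],[1,-0.015,0.09,0,0.45],[1,-0.017,0.105,0,0.56],[1,-0.018,0.117,-0.01,0.628],[1,-0.018,0.119,-0.03,0.628],[1,-0.018,0.119,-0.05,0.628],[1,-0.018,0.119,-0.06,0.628]]'
python3 - <<'E'
from m import *
print(cv2.Rodrigues(robot.read_state()['orientation'])[0].round(3)[:,0])
E
```

```text
t: 12.55
tool_pos: [0.4372, -0.1951, 0.251]
orientation: [-1.471, 0.615, -0.626]
force: [0.2, 0.3, -2.4]
opening: 0.0399
t: 13.55
tool_pos: [0.4183, -0.0762, 0.1889]
orientation: [-1.556, 0.131, -0.133]
force: [-0.5, 0.2, -1.6]
opening: 0.0395
[ 0.986 -0.168  0.   ]
```

```bash
python3 -m inch '[[1,0.001,0,-0.03,0],[1,0.002,0,-0.06,0],[1,0.002,0,-0.066,0],[1,0.002,0,-0.066,0],[1,0.004,0.01,-0.066,0],[1,0.005,0.02,-0.066,0]]' 15; python3 -m inch '[[1,0,0,0,0],[1,0.001,0.008,0,0],[1,0.003,0.016,0,0],[1,0.004,0.024,0,0],[1,0.006,0.032,0,0],[1,0.007,0.04,0,0],[1,0.008,0.048,0,0],[1,0.009,0.053,0,0]]' 4; python3 -c "
from m import *
print(robot.read_state()['tool_pos'],robot.read_state()['wrist_torque'])
snap('scene','s7')"
```

```text
t: 14.3
tool_pos: [0.4243, -0.0557, 0.1242]
orientation: [-1.556, 0.13, -0.135]
force: [0.6, -0.0, -2.7]
opening: 0.0397
t: 15.3
tool_pos: [0.4333, -0.0021, 0.1242]
orientation: [-1.556, 0.129, -0.135]
force: [0.5, -0.7, -2.2]
opening: 0.0399
[ 0.43330738 -0.00212004  0.1241729 ] [-0.1040018  -0.04310606  0.0270253 ]
```

```bash
python3 -m inch '[[1,0.001,0.006,0,0],[1,0.002,0.012,0,0],[1,0.003,0.018,0,0],[1,0.004,0.023,0,0],[1,0.004,0.023,0,0]]'; python3 -c "
from m import *
a=snap('scene','s8');b=load('s7')
o=np.hstack([cv2.resize(x['color'][165:265,270:350,::-1],None,fx=5,fy=5,interpolation=2) for x in (b,a)])
cv2.imwrite('pics/i.png',o)"
```

```text
t: 15.98
tool_pos: [0.4374, 0.0216, 0.1242]
orientation: [-1.555, 0.129, -0.134]
force: [-0.8, -1.1, -1.3]
opening: 0.0399
```

View pics/i.png

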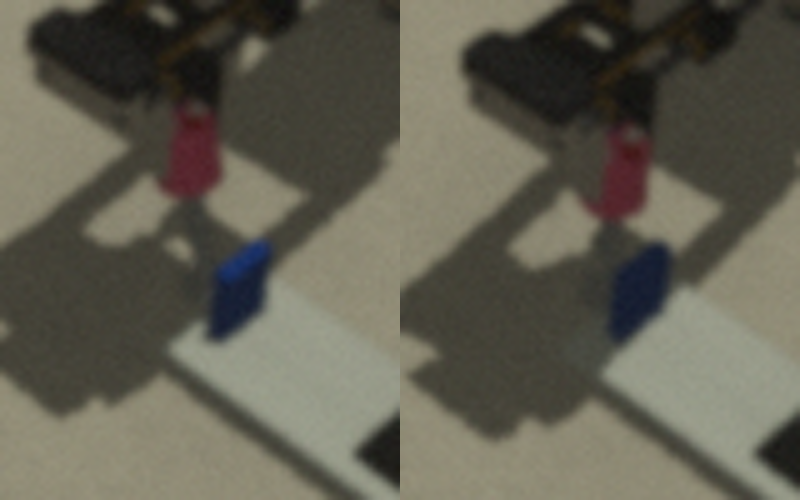

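Right tile: the drum's at (613,190), the stem runs down behind the handle and the stand looks nearly upright; the handle hasn't moved. I'll check numerically what an upright stand should look like.

```bash
python3 - <<'E'
from m import *
c=load('s8');p=np.array([.4374,.0216,.1432]);l=np.array([.174,.985,0])
tile=lambda X:((proj(c,X)-[270,165]+.4)*5+[400,0]).round(0).tolist()
for th in (-10,0,10,20):
    ax=np.array([0,0,1])*np.cos(np.radians(th))-l*np.sin(np.radians(th));b=p-.111*ax
    print(th,[tile([b+h*ax])[0] for h in (0,.008,.04,.07,.078)], 'drum bottom L/R',tile([b+.078*ax+[0,-.02,0],b+.078*ax+[0,.02,0]]))
E
python3 - <<'E'
import cv2,numpy as np
im=cv2.imread('pics/i.png')[:,400:]
g=cv2.createCLAHE(4,(4,4)).apply(im.mean(-1).astype(np.uint8))[190:400,150:290]
cv2.imwrite('pics/j.png',cv2.resize(g,None,fx=4,fy=4)[:,:560])
raw=cv2.imread('pics/s8_raw.png').astype(int)
for y in range(205,242,3): print(y,raw[y,300:325].sum(-1).tolist())
E
```

```text
-10 [[577.0, 267.0], [580.0, 259.0], [591.0, 227.0], [601.0, 195.0], [604.0, 187.0]] drum bottom L/R [[574.0, 172.0], [635.0, 201.0]]
0 [[601.0, 287.0], [602.0, 277.0], [607.0, 239.0], [611.0, 202.0], [612.0, 192.0]] drum bottom L/R [[581.0, 178.0], [642.0, 207.0]]
10 [[626.0, 302.0], [626.0, 292.0], [623.0, 249.0], [620.0, 208.0], [619.0, 197.0]] drum bottom L/R [[589.0, 182.0], [650.0, 212.0]]
20 [[652.0, 314.0], [649.0, 302.0], [639.0, 256.0], [630.0, 212.0], [627.0, 200.0]] drum bottom L/R [[597.0, 185.0], [658.0, 215.0]]
205 [240, 309, 360, 378, 366, 317, 256, 199, 182, 176, 175, 160, 164, 168, 166, 170, 164, 185, 225, 314, 371, 389, 398, 396, 400]
208 [368, 377, 381, 387, 396, 394, 381, 356, 309, 258, 203, 168, 165, 175, 217, 259, 302, 328, 366, 384, 394, 395, 404, 393, 393]
211 [381, 392, 390, 386, 391, 398, 390, 365, 312, 242, 186, 160, 167, 161, 187, 213, 247, 296, 341, 370, 371, 374, 384, 378, 393]
214 [391, 395, 390, 369, 366, 371, 350, 305, 228, 177, 162, 160, 169, 174, 168, 182, 183, 166, 159, 152, 140, 127, 155, 215, 292]
217 [302, 268, 225, 212, 198, 193, 192, 189, 179
[... 410 characters left out ...]
 94, 107, 95, 102, 105, 99, 122, 154, 249, 347, 414]
229 [192, 188, 185, 188, 181, 181, 192, 196, 199, 198, 198, 167, 127, 98, 99, 105, 100, 130, 182, 264, 331, 384, 416, 431, 436]
232 [199, 193, 195, 196, 197, 205, 209, 207, 205, 200, 192, 186, 157, 136, 137, 192, 250, 338, 395, 415, 429, 440, 436, 436, 439]
235 [196, 185, 199, 211, 207, 210, 216, 213, 207, 208, 209, 222, 260, 312, 355, 401, 426, 439, 438, 443, 441, 437, 437, 429, 439]
238 [189, 186, 194, 193, 187, 200, 212, 206, 215, 230, 282, 345, 408, 425, 436, 442, 445, 438, 439, 443, 439, 437, 441, 446, 435]
241 [201, 184, 190, 191, 193, 195, 186, 190, 205, 213, 254, 317, 368, 402, 427, 442, 439, 449, 441, 449, 450, 444, 439, 439, 441]
```

The stem in scene sits within 1–2° of the upright prediction, so it is upright. Next I firm the grip, back off, lift over the handle and go above the plinth (0.466, 0.184).

```bash
python3 -m inch '[[1,0,0,0,0],[1,-0.001,-0.006,0,0],[1,-0.003,-0.02,0.0,0],[1,-0.004,-0.025,0.03,0],[1,-0.004,-0.025,0.07,0],[1,-0.004,-0.025,0.09,0],[1,0,0,0.09,0],[1,0.003,0.02,0.09,0]]' 12 && python3 -m inch '[[1,0.003,0.02,0,0],[1,0.008,0.05,0,0],[1,0.014,0.08,0,0],[1,0.02,0.11,0,0],[1,0.025,0.135,0,0],[1,0.026,0.142,0,0],[1,0.026,0.142,0,0],[1,0.026,0.142,0,0]]'
```

```text
t: 17.02
tool_pos: [0.4407, 0.0408, 0.2147]
orientation: [-1.556, 0.129, -0.136]
force: [-0.1, 0.3, -2.5]
opening: 0.0399
t: 18.02
tool_pos: [0.4667, 0.1817, 0.2146]
orientation: [-1.556, 0.13, -0.137]
force: [0.1, 0.9, -2.1]
opening: 0.0397
```

```bash
python3 -m inch '[[1,0,0.001,-0.02,0],[1,0,0.002,-0.045,0],[1,0,0.002,-0.065,0],[1,0,0.002,-0.078,0],[1,0,0.002,-0.08,0],[1,0,0.002,-0.08,0]]'
python3 - <<'E'
from m import *
a=snap('scene','s9');b=snap('top','t9')
f=lambda c,x0,y0,w,h,k:cv2.resize(c['color'][y0:y0+h,x0:x0+w,::-1],None,fx=k,fy=k,interpolation=2)
A=f(a,320,195,64,86,7);B=f(b,155,180,50,43,7)
o=np.zeros((602,800,3),np.uint8);o[:,:448]=A;o[:301,448:798]=B;cv2.imwrite('pics/k.png',o[:600])
E
```

```text
t: 18.77
tool_pos: [0.467, 0.1837, 0.135]
orientation: [-1.556, 0.13, -0.137]
force: [-0.0, 0.1, -2.5]
opening: 0.0398
```

View pics/k.png

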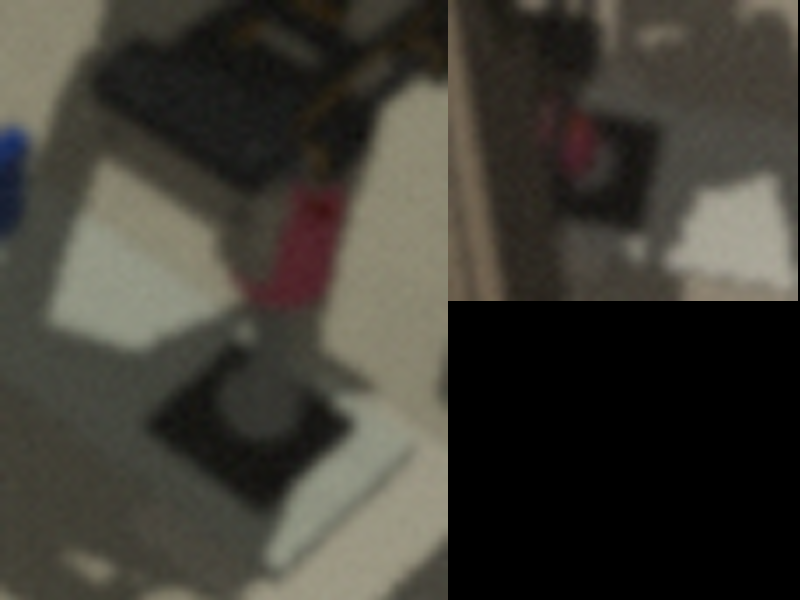

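The foot (grey disc, tile (260,405)) hovers over the black plinth (corners (150,425), (265,500), (355,425)). I'll compare it with the model.

Run:
```python
from m import *
c=load('s9');p=np.array([.467,.1837,.154])
T=lambda P:((proj(c,P)-[320,195]+.4)*7)
U=lambda x,y:(x/7+320-.4,y/7+195-.4)
for s in (.108,.111,.114):
    P=T(cyl(p-[0,0,s],[0,0,1],.016,0,.008));print('foot pred',s,P.min(0).round(),P.max(0).round())
print('drum pred',T(cyl(p-[0,0,.111],[0,0,1],.02,.078,.118)).max(0).round(),T(cyl(p-[0,0,.111],[0,0,1],.02,.078,.118)).min(0).round())
for k in [(150,425),(265,500),(355,425)]: print(onz(c,U(*k),.03).round(4))
L,R=onz(c,U(150,425),.03),onz(c,U(355,425),.03);print('plinth centre',(L+R)/2)
t=load('t9');V=lambda x,y:((x-448)/7+155-.4,y/7+180-.4)
print('top plinth corners',[onz(t,V(*k),.03).round(4).tolist() for k in [(663,120),(642,230),(560,222)]],'foot top view',onz(t,V(595,165),.055))
```

```text
foot pred 0.108 [209. 347.] [295. 424.]
foot pred 0.111 [208. 352.] [293. 429.]
foot pred 0.114 [207. 357.] [292. 434.]
drum pred [351. 305.] [226. 151.]
[0.492  0.1552 0.03  ]
[0.4984 0.2089 0.03  ]
[0.4449 0.2211 0.03  ]
plinth centre [0.46846861 0.18813104 0.03      ]
top plinth corners [[0.4938, 0.1494, 0.03], [0.4338, 0.1581, 0.03], [0.4376, 0.2025, 0.03]] foot top view [0.46562866 0.17931842 0.055     ]
```

The foot is centred over the plinth to within ~4 mm, lean about 2°. Now a gentle lowering with a light grip.

```bash
python3 -m inch '[[1,0,0.001,-0.002,0],[1,0,0.002,-0.004,0],[1,0,0.002,-0.006,0],[1,0,0.002,-0.007,0],[1,0,0.002,-0.008,0],[1,0,0.002,-0.008,0]]' 4; python3 -m inch '[[1,0,0,-0.001,0],[1,0,0,-0.002,0],[1,0,0,-0.002,0]]'
```

```text
t: 19.62
tool_pos: [0.4673, 0.1859, 0.1275]
orientation: [-1.555, 0.129, -0.138]
force: [0.1, -0.6, -1.9]
opening: 0.0397
t: 20.0
tool_pos: [0.4677, 0.186, 0.126]
orientation: [-1.555, 0.128, -0.139]
force: [-1.1, 0.9, 2.0]
opening: 0.0401
```

```bash
python3 -m inch '[[1,0,0,-0.001,0],[1,0,0,-0.002,0],[1,0,0,-0.002,0]]'
```

```text
t: 20.38
tool_pos: [0.4683, 0.1863, 0.1248]
orientation: [-1.554, 0.127, -0.14]
force: [-0.6, 1.0, 5.0]
opening: 0.04
```

```bash
python3 -m inch '[[1,0,0,0.001,0],[1,0,0,0.0015,0],[1,0,0,0.0015,0],[1,0,0,0.0015,0]]' 3
```

```text
t: 20.88
tool_pos: [0.4681, 0.1862, 0.1259]
orientation: [-1.555, 0.128, -0.139]
force: [-0.9, -0.1, -3.2]
opening: 0.0396
```

```bash
python3 -m inch '[[1,0,0,-0.0004,0],[1,0,0,-0.0007,0],[1,0,0,-0.0007,0]]' 3; python3 -c "
from plant import robot
print(robot.read_state()['force'])"
```

```text
t: 21.25
tool_pos: [0.468, 0.1862, 0.1252]
orientation: [-1.555, 0.128, -0.139]
force: [0.6, -0.4, -2.1]
opening: 0.0398
[ 0.58737819 -0.37489516 -2.08529188]
```

```bash
python3 -m inch '[[1,0,0,-0.0004,0],[1,0,0,-0.0007,0],[1,0,0,-0.0007,0]]' 3
```

```text
t: 21.62
tool_pos: [0.4682, 0.1863, 0.1248]
orientation: [-1.554, 0.127, -0.14]
force: [-0.3, 0.3, 0.7]
opening: 0.04
```

The foot rests on the plinth with a light push (~3 N). I'll open in small steps.

```bash
python3 -m inch '[[0.13,0,0,0,0],[0.12,0,0,0,0],[0.1,0,0,0,0],[0.08,0,0,0,0],[0.04,0,0,0,0],[0,0,0,0,0],[-0.1,0,0,0,0],[-0.3,0,0,0,0]]' 3
python3 - <<'E'
from m import *
a=snap('scene','s10')
g=lambda i:np.clip(i[...,0]-i[...,1]-20,0,40)
for n in('s9','s10'): print(wc(load(n),g,(345,215,378,245)))
E
```

```text
t: 22.62
tool_pos: [0.4682, 0.1864, 0.1248]
orientation: [-1.554, 0.127, -0.14]
force: [0.4, -0.6, 0.3]
opening: 0.057
(array([363.09566298, 230.48588209]), np.float64(102.71461716937365))
(array([363.41698256, 234.26345716]), np.float64(114.69565217391306))
```

```bash
python3 -m inch '[[-0.6,0,0,0,0],[-1,0,0,0,0],[-1,0,0,0,0],[-1,0,0,0,0],[-1,0,0,0.01,0],[-1,0,0,0.03,0],[-1,0,0,0.06,0],[-1,0,0,0.1,0]]'
python3 - <<'E'
from m import *
a=snap('scene','s11')
g=lambda i:np.clip(i[...,0]-i[...,1]-20,0,40)
ca,n=wc(a,g,(345,215,378,245));print(ca,n)
P=cyl([.468,.187,.03],[0,0,1],.02,.078,.1185);print(silc(a,P))
m,_,k=mask(a,pink,(345,210,380,248));r=cv2.minAreaRect(cv2.findNonZero(m));print(k,r)
E
```

```text
t: 23.68
tool_pos: [0.4676, 0.1862, 0.2257]
orientation: [-1.555, 0.128, -0.139]
force: [0.6, -0.5, -0.5]
opening: 0.0929
[361.69074544 232.46065082] 188.39130434782606
(array([360.95184981, 231.18952753]), 306.42575717228465)
192 ((361.8647155761719, 231.8588104248047), (12.907363891601562, 20.174535751342773), 12.528807640075684)
```

```bash
python3 -m inch '[[-1,-0.005,-0.03,0.01,0],[-1,-0.015,-0.08,0.01,0],[-1,-0.024,-0.13,0.0,0],[-1,-0.026,-0.145,0,0],[-1,-0.026,-0.145,-0.03,0],[-1,-0.026,-0.145,-0.06,0],[-1,-0.026,-0.145,-0.07,0],[-1,-0.026,-0.145,-0.07,0]]'
python3 - <<'E'
from m import *
a=snap('scene','s12');b=snap('top','t12')
m,_,k=mask(a,lambda i:(i[...,0]-i[...,1]>22)&(i[...,2]>.75*i[...,1]),(342,205,385,250));print(k)
def hull(b0,th,az):
    ax=np.array([np.sin(th)*np.cos(az),np.sin(th)*np.sin(az),np.cos(th)]);o=np.zeros(m.shape,np.uint8)
    cv2.fillConvexPoly(o,np.round(cv2.convexHull((proj(a,cyl(b0,ax,.02,.078,.118))*8).astype(np.float32))).astype(int),1,shift=3);return o
R=[]
for x in np.arange(.458,.48,.002):
  for y in np.arange(.176,.2,.002):
    for th,az in [(0,0)]+[(np.radians(4),q) for q in np.arange(0,6.28,.785)]:
      o=hull([x,y,.03],th,az);R.append(((o&m).sum()/(o|m).sum(),round(x,3),round(y,3),round(th,3),round(az,2)))
R.sort(reverse=True);print(*R[:6],sep='\n')
st=lambda c,bx:c['color'][bx[1]:bx[3],bx[0]:bx[2]].astype(int)
d=np.abs(st(a,(345,205,380,275))-st(load('s11'),(345,205,380,275))).sum(-1);print('top',wc(b,lambda i:np.clip(i[...,0]-i[...,1]-20,0,40),(160,185,195,215)))
E
```

```text
t: 24.72
tool_pos: [0.4443, 0.0424, 0.1628]
orientation: [-1.551, 0.122, -0.144]
force: [0.4, 0.5, 0.3]
opening: 0.093
285
(np.float64(0.858433734939759), np.float64(0.472), np.float64(0.184), np.float64(0.07), np.float64(2.36))
(np.float64(0.8558558558558559), np.float64(0.466), np.float64(0.19), 0, 0)
(np.float64(0.8532934131736527), np.float64(0.46), np.float64(0.19), np.float64(0.07), np.float64(0.0))
(np.float64(0.8502994011976048), np.float64(0.462), np.float64(0.184), np.float64(0.07), np.float64(0.78))
(np.float64(0.8456973293768546), np.float64(0.466), np.float64(0.198), np.float64(0.07), np.float64(4.71))
(np.float64(0.8456973293768546), np.float64(0.466), np.float64(0.182), np.float64(0.07), np.float64(1.57))
top (array([nan, nan]), np.float64(nan))m.py:14: RuntimeWarning: invalid value encountered in divide
  x0,y0,x1,y1=box;w=g(c['color'][y0:y1,x0:x1].astype(float));lo=np.percentile(w,10);hi=np.percentile(w,95);w=np.clip((w-lo)/(hi-lo),0,1);w[w<.15]=0
```

The stand is free-standing upright at (0.466, 0.190), which is the plinth centre within a few mm. I'll wait out the second while coming down on the handle.

```bash
python3 -m inch '[[-1,-0.004,0,0,0],[-1,-0.004,0,-0.03,0],[-1,-0.004,0,-0.06,0],[-1,-0.004,0,-0.09,0],[-1,-0.004,0,-0.11,0],[-1,-0.004,0,-0.122,0],[-1,-0.004,0,-0.122,0],[-1,-0.004,0,-0.122,0]]' && python3 -m inch '[[-0.3,0,0,0,0],[0,0,0,0,0],[0.05,0,0,0,0],[0.1,0,0,0,0],[0.15,0,0,0,0],[0.3,0,0,0,0],[1,0,0,0,0],[1,0,0,0,0]]' 8
```

```text
t: 25.82
tool_pos: [0.4421, 0.0422, 0.0433]
orientation: [-1.551, 0.118, -0.148]
force: [-0.2, 0.4, -0.4]
opening: 0.0932
t: 26.82
tool_pos: [0.4409, 0.0424, 0.0429]
orientation: [-1.551, 0.121, -0.145]
force: [-4.9, 0.8, 5.0]
opening: 0.04
```

```bash
python3 -m inch '[[1,0,0.001,0,0],[1,0,0.003,0,0],[1,0.001,0.006,0,0],[1,0.0015,0.01,0,0],[1,0.002,0.015,0,0],[1,0.003,0.02,0,0],[1,0.004,0.025,0,0],[1,0.005,0.03,0,0]]' && python3 -m inch '[[1,0.001,0.005,0,0],[1,0.002,0.01,0,0],[1,0.003,0.015,0,0],[1,0.0035,0.02,0,0],[1,0.0045,0.025,0,0],[1,0.005,0.03,0,0],[1,0.006,0.035,0,0],[1,0.007,0.04,0,0]]'
python3 - <<'E'
from m import *
a=snap('scene','s13')
m,ce,k=mask(a,lambda i:(i[...,0]-i[...,1]>22)&(i[...,2]>.75*i[...,1]),(342,205,430,290));print(k,ce)
s=robot.read_state()['tool_pos'];P=np.array([.466,.190,.03])+np.r_[s[:2]-[.4409,.0424],0]
print(silc(a,cyl(P,[0,0,1],.02,.078,.118)))
E
```

```text
t: 27.82
tool_pos: [0.4462, 0.0728, 0.043]
orientation: [-1.551, 0.12, -0.146]
force: [4.2, -2.6, -2.1]
opening: 0.0401
t: 28.82
tool_pos: [0.4534, 0.113, 0.043]
orientation: [-1.551, 0.12, -0.146]
force: [3.6, -2.0, -1.8]
opening: 0.04
156 [381.96153846 246.36538462]
(array([385.49392853, 246.71163984]), 326.65293563273735)
```

```bash
python3 -m inch '[[1,0.001,0.005,0,0],[1,0.002,0.01,0,0],[1,0.003,0.015,0,0],[1,0.0035,0.02,0,0],[1,0.0045,0.025,0,0],[1,0.005,0.03,0,0],[1,0.006,0.035,0,0],[1,0.007,0.04,0,0]]' && python3 -m inch '[[1,0.001,0.005,0,0],[1,0.002,0.01,0,0],[1,0.003,0.015,0,0],[1,0.0035,0.019,0,0],[1,0.004,0.023,0,0],[1,0.0045,0.026,0,0],[1,0.005,0.029,0,0],[1,0.005,0.031,0,0]]' && python3 -m inch '[[1,0,0.001,0,0],[1,0,0.002,0,0],[1,0,0.003,0,0],[1,0.001,0.004,0,0],[1,0.001,0.005,0,0],[1,0.001,0.005,0,0]]'
```

```text
t: 29.88
tool_pos: [0.4607, 0.1538, 0.043]
orientation: [-1.551, 0.119, -0.146]
force: [4.2, -2.2, -1.9]
opening: 0.0397
t: 30.88
tool_pos: [0.4662, 0.1848, 0.043]
orientation: [-1.551, 0.119, -0.147]
force: [7.6, -2.9, -5.0]
opening: 0.0403
t: 31.62
tool_pos: [0.467, 0.1885, 0.0429]
orientation: [-1.553, 0.12, -0.147]
force: [1.0, -9.6, 1.7]
opening: 0.0402
```

The end stop is felt (−10 N), so the tray is home. I'll let go of the handle, rise, and relocate the button.

```bash
python3 -m inch '[[1,0,-0.001,0,0],[1,0,-0.002,0,0],[0.1,0,-0.002,0,0],[0,0,-0.002,0,0],[-0.4,0,-0.002,0,0],[-1,0,-0.002,0,0],[-1,0,-0.002,0,0],[-1,0,-0.002,0.02,0]]' && python3 -m inch '[[-1,0,0,0.04,0],[-1,0,-0.03,0.09,0],[-1,0,-0.05,0.14,0],[-1,0,-0.05,0.19,0],[0,0,-0.05,0.24,0],[1,0,-0.05,0.26,0],[1,0,-0.05,0.26,0],[1,0,-0.05,0.26,0]]' 20
python3 - <<'E'
from m import *
a=snap('scene','s14');b=snap('top','t14');t0=load('top0')
gr=lambda i:(i[...,1]>1.5*i[...,0])&(i[...,1]>50)
for c,bx in((a,(405,220,445,265)),(t0,(100,175,130,200)),(load('scene0'),(405,220,445,265))):
    m,ce,k=mask(c,gr,bx);print('button',ce,k,onz(c,ce,.233).round(4))
m,ce,k=mask(a,lambda i:(i[...,0]-i[...,1]>15)&(i[...,2]>.75*i[...,1]),(360,230,430,290));print('pink',k,ce)
print('pred stand home',silc(a,cyl([.4925,.337,.03],[0,0,1],.02,.078,.118)),proj(a,[[.4925,.337,.03]]))
d=np.abs(a['color'].astype(int)-load('scene0')['color']).sum(-1)
h=mask(a,lambda i:(i[...,2]>1.6*i[...,0])&(i[...,2]>40),(330,215,380,265));print('handle scene',h[1],'at start',mask(load('scene0'),lambda i:(i[...,2]>1.6*i[...,0])&(i[...,2]>40),(330,215,380,265))[1])
E
```

```text
t: 32.62
tool_pos: [0.4654, 0.186, 0.0614]
orientation: [-1.555, 0.122, -0.144]
force: [-0.6, 0.3, -0.2]
opening: 0.0814
t: 33.62
tool_pos: [0.4646, 0.1359, 0.319]
orientation: [-1.556, 0.125, -0.141]
force: [-0.1, -0.4, 0.2]
opening: 0.0576
button [423.47311828 238.62365591] 93 [0.4986 0.342  0.233 ]
button [114.09836066 186.90163934] 61 [0.494  0.3382 0.233 ]
button [423.45555556 238.58888889] 90 [0.4985 0.342  0.233 ]
pink 76 [406.78947368 271.51315789]
pred stand home (array([411.69315527, 264.35083505]), 353.67240220028907) [[402.75295411 287.64250188]]
handle scene [358.58715596 250.20183486] at start [352.03125    245.79166667]
```

The handle is 20 mm further in than at the start, and the lower part of the pink drum shows beneath the hood as expected. The button is at about (0.4965, 0.340).

```bash
python3 -m inch '[[1,0.01,0.05,0,0],[1,0.02,0.1,0,0],[1,0.027,0.15,0,0],[1,0.032,0.19,-0.01,0],[1,0.032,0.204,-0.03,0],[1,0.032,0.204,-0.055,0],[1,0.032,0.204,-0.07,0],[1,0.032,0.204,-0.07,0]]'
```

```text
t: 34.72
tool_pos: [0.4955, 0.3387, 0.2466]
orientation: [-1.558, 0.128, -0.139]
force: [0.0, 0.6, -0.4]
opening: 0.0
```

```bash
python3 -m inch '[[1,0,0,-0.006,0],[1,0,0,-0.012,0],[1,0,0,-0.017,0],[1,0,0,-0.02,0],[1,0,0,-0.022,0],[1,0,0,-0.024,0],[1,0,0,-0.024,0]]'
```

```text
t: 35.6
tool_pos: [0.496, 0.3387, 0.2269]
orientation: [-1.557, 0.126, -0.142]
force: [-9.4, -7.4, 23.7]
opening: 0.001
```

The button has bottomed (z 0.227, 24 N). I'll retreat and check.

```bash
python3 -m inch '[[1,0,0,0.01,0],[1,0,0,0.05,0],[1,0,0,0.09,0],[1,-0.01,-0.05,0.09,0],[1,-0.02,-0.1,0.09,0],[1,-0.03,-0.15,0.09,0],[1,-0.03,-0.2,0.09,0],[1,-0.03,-0.25,0.09,0]]'
python3 - <<'E'
from m import *
a=snap('scene','s15')
for n in('s14','s15'):
    c=load(n);print(n,mask(c,lambda i:(i[...,0]-i[...,1]>15)&(i[...,2]>.75*i[...,1]),(360,230,430,290))[1:],mask(c,lambda i:(i[...,1]>1.5*i[...,0])&(i[...,1]>50),(405,220,445,265))[1:])
    print(mask(c,lambda i:(i[...,2]>1.6*i[...,0])&(i[...,2]>40),(330,215,380,265))[1:])
x=a['color'][240:305,370:440].astype(int)-load('s14')['color'][240:305,370:440];print('max diff around stand',cv2.GaussianBlur(np.abs(x).sum(-1).astype(np.float32),(0,0),1).max())
# hull check: visible pink vs upright drum hull
m=mask(a,lambda i:(i[...,0]-i[...,1]>15)&(i[...,2]>.75*i[...,1]),(360,230,430,290))[0];h=cv2.convexHull(proj(a,cyl([.4925,.337,.03],[0,0,1],.02,.078,.118)).astype(np.float32))[:,0]
print('hull',h.min(0),h.max(0),'mask',cv2.boundingRect(m))
E
```

```text
t: 36.6
tool_pos: [0.4658, 0.0874, 0.3171]
orientation: [-1.556, 0.125, -0.142]
force: [1.0, -0.5, -0.2]
opening: 0.0004
s14 (array([406.78947368, 271.51315789]), np.int32(76)) (array([423.47311828, 238.62365591]), np.int32(93))
(array([358.58715596, 250.20183486]), np.int32(109))
s15 (array([406.84615385, 271.52564103]), np.int32(78)) (array([423.47311828, 238.62365591]), np.int32(93))
(array([358.55769231, 250.17307692]), np.int32(104))
max diff around stand 10.108172
hull [401.54785 252.74744] [421.99744 276.04584] mask (401, 266, 14, 11)
```

The stand, tray and button all look unchanged and in place, so I'm handing in.

```bash
python3 -c "
from plant import robot
robot.close_job()"
```

```text
the job is handed in; nothing more can be done
```

The job is done and handed in at about 37 s of the 69 s allowed; no verdict was reported, so what follows rests on my own checks.

**What I did**
- I pulled the tray out until it hit its stop (21 N).
- I lifted the stand straight up out of its rack. It did not swing upright even at a 3 N grip, so I set it upright by leaning its foot lightly against the handle's outer face.
- I lowered it onto the plinth with a light grip, released in small steps and left it untouched for well over a second.
- I pushed the tray home slowly until it met the end stop (about 10 N).
- I pressed the button until it bottomed (tip at z 0.227 m, 24 N) and let it go.

**What the last checks showed**
- **Stand:** before the tray went in, the best upright fit put it about 3 mm from the plinth's centre. After the button press, the visible part of the drum lies within the outline predicted for an upright stand, and it had not moved from just before the press.
- **Tray:** the handle is about 20 mm further in than at the start, which agrees with the stop being felt.
- **Button:** it looks the same as before the press, so it has sprung back.

**What was weak or disagreed**
- My automatic lean fit in the air gave about 50°, while pixel measurement gave 37°; I used the latter.
- With the stand on the plinth, the lean fit could not tell 0° from 4°. I took it as upright because it stood free on its flat foot.
- The last top-camera check of the stand found no drum, because the arm was in the way.
- Under the hood, only the drum's lower half can be seen.
- I did not check the bystanders at the end, but the arm did not go near them.

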